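Open the tape tensioner and hold its arm back for threading

ROBOT

A 7-joint arm with a two-finger parallel gripper is mounted at the origin on the work surface. World frame = base frame: x ahead of the robot, y to its left, z up, the work surface at z = 0. Lengths are in mm, angles in rad, forces in N, time in s.
With the tool pointing down it reaches from about 400 to 900 mm from the base axis. Payload 5.5 kg.
Tool frame: the origin (TCP) lies at the very end of the fingers, on their centre line; the grasp point (between the pads) lies 19 mm behind it (env.pinch_z is the distance from the TCP to the grasp point, in mm); z points along the fingers, y is the line along which they close (so a half turn about z gives the same grasp; the last joint's range is limited). The gripper opens to 85 mm and grips with 20 to 120 N. Pads are 22 mm wide; open, the fingers measure 114 mm over their backs; the gripper's body (76 mm by 85 mm) begins 54 mm behind the grasp point. The pads swing forward as they close: fully open they stand 13 mm farther back than shut.
Start: joints at [0.263, 0.501, -0.427, 1.55, 0.221, 1.138, -0.21], TCP at [650, 0.037, 231.31] pointing down, gripper open.
Joint ranges: [-2.88, 2.88], [-0.31, 2.03], [-1.54, 1.56], [0.2, 2.42], [-1.41, 4.55], [0.19, 2.02], [-2.57, 2.57]. Speed limits (rad/s): [2.57, 2.57, 3.14, 3.14, 3.14, 3.14, 3.14].

INTERFACE

Orientations are given as a 3x3 rotation matrix whose columns are the frame's x, y, z axes.
In Python, from bench import env, effector, solver, optics, order gives the robot as it stands. Calls block until the motion is done:
- env.move_to(position, orientation): joint-space move of the TCP to a pose.
- env.move_straight(position, frame=None, velocity=150, threshold=None): straight line of the TCP; frame=None keeps the orientation; velocity is the mean speed in mm/s. With threshold (N) it stops when the force on the tool has changed by that much, and returns True; else False.
- env.movej(angles): joint-space move.
- effector.move_gripper(opening, grip_force=None): finger opening in mm; grip_force is the grip in N (None keeps the last); returns when the fingers have stopped.
- env.dwell(seconds).
- solver.inverse_kinematics(position, orientation): joint angles nearest the present ones, or None.
- optics.get_image(name): name is "scene" or "side" or "wrist"; returns a dict with "img" (384x512x3 uint8, blue, green, red), "fx", "fy", "cx", "cy" (pixels), "world_from_camera" (4x4, takes a point from camera to world coordinates); the wrist camera has in their place "tool_from_camera" (4x4, takes a point from camera to tool coordinates, whose origin is the TCP and whose axes are the flange's). Camera axes: x right, y up, looking along -z (the intrinsics and any distortion apply to the point x, -y, -z); pixel columns grow to the right and rows downward; lengths in mm; the calibration is good to about 2 mm. A picture is of the moment at which its call begins: read the wrist's pose just before it. There is no depth.
A pose or a line that the arm cannot do raises env.IKError and nothing moves.
- order.sign_off(): hands the job in; it is judged then, once.
Readings, each from a call of its own:
- env.current_time(): time.
- env.current_joint_pos(): joint angles.
- env.current_qvel(): joint speeds.
- env.current_joint_efforts(): joint torques, N m.
- env.current_tool_pos(): TCP position.
- env.current_tool_rot(): TCP orientation.
- env.current_contact_force(): force on the tool from outside, world axes, zero at the start.
- env.current_moment(): the same for the moment, N m.
- env.current_opening(): finger opening in mm.
- env.current_grip_force(): force on a finger pad.
Only numpy, scipy, OpenCV 4.12 (cv2) and the standard library are available. Lean on these libraries where they do the work, as an engineer would, in place of code of your own. Each camera call takes 0.05 s, during which the arm holds its last target. There are 200 camera calls.

TASK

The carrier tape is about to be threaded through the tensioner unit. Pick up the yellow prying blade, lever the unit's clear cover up from the notch in its front wall with it, swing the cover fully open and lay the blade down flat on the table, clear of the unit; then, with the gripper fingers, push the sprung arm by its orange roller past its click (about three quarters of its swing) and finish while still holding it there: the spring throws it back if you let go. Leave the screwdriver, the reel and the oil bottle where they are.

Things in the scene. Friction and masses are not known exactly. Their poses are not given: they have to be found in the camera images.
- unit: Fixed tensioner unit: white open-topped housing 160 (x) x 230 (y) x 70 mm high, walls 5, floor 8 mm thick, under a clear cover with a blue-green rim. Origin: centre of its underside; x points from the front wall (notch, robot side) to the hinge wall at the back, y left, z up. The notch, for the blade to enter along +x, is mid front wall: 70 mm wide, from 56 mm up to the cover's underside at 70 mm.
- cover (a joint): Cover hinge (rad): 0 closed, lying flat on the housing; grows as the front edge rises and swings over to the back; stop at 1.85. The cover is a 160 x 230 x 4 mm clear plate of 120 g, flush with the housing, no handle; its hinge is stiff (0.14 N m) and it stays at any angle where it is left.
- cover_edge (a point): Middle of the cover's front lower edge (160 mm from the hinge), just above the notch; moves with the cover.
- cover_hinge (a point): Middle of the cover's hinge line, on the top back edge of the housing (80 mm behind the unit's origin, 70 mm up). The hinge line runs along the unit's y axis.
- dancer (a joint): Sprung arm (rad): 0 at rest, grows as the roller is pushed towards the unit's +y side (clockwise from above); rides over a tooth at about 0.55 and is past the click from 0.7 on (the roller then stands 17 mm or more beyond the pivot towards +y), end stop 1.0. Pushing takes 5 to 10 N all the way, less just as it clicks. The click does not latch: let go, the arm springs back to 0.
- roller_top (a point): Centre of the top face of the orange roller, an upright cylinder fixed at the arm's end, 85 mm from the pivot: diameter 20 mm, 36 mm tall (flange of diameter 23 mm in the lowest 3 mm), top 58 mm and foot 22 mm above the table. Free space to the walls all along its travel: 25 mm in front of it, 40 mm or more to either side.
- pivot (a point): Top of the arm's vertical pivot, fixed in the unit at x = +45, y = +15 mm, 28 mm above the table. At joint value q the arm points from here to the unit's front (-x), turned 0.5 - q rad towards its -y side. The arm is a flat bar, its top 22 mm above the table.
- pry_tool: Prying blade, 70 g, lying flat on the table: yellow handle 80 (x) x 20 (y) x 24 mm high with a black band, and a flat steel blade 18 mm wide and 2.5 mm thick that sticks out 70 mm from the handle's front end, at half the handle's height. Origin: centre of the handle's underside; x points along the blade to its tip, z up.
- blade_tip (a point): Middle of the blade's tip edge: 110 mm ahead of the tool's origin and 12 mm above its underside.
- screwdriver: Bystander: screwdriver with red handle, 180 mm long, lying on the table, origin under its middle, shaft to +x.
- reel: Bystander: cardboard reel lying flat, diameter 100 mm, 33 mm high, origin at the centre of its underside.
- oil: Bystander: white oil bottle with red cap, diameter 44 mm, 110 mm high, origin at the centre of its underside.
Things that resemble listed ones, but are neither listed nor needed, are in the scene too. What is meant by the pry_tool is not blue, green or pink, and is the smaller of those in its own colour.

How it is judged (in metres and radians):
On the way, in this order (a step that is already met when the one before it is completed fails the run):
1. the cover is levered up with the blade (value of joint cover between 0.12 and 0.9 rad and contact force between pry_tool and cover above 0.2 N), for 0.1 s.
2. the cover is swung fully open (value of joint cover above 1.4 rad), for 0.2 s.
3. the arm is pushed past its click (value of joint dancer above 0.65 rad), for 0.1 s.
At the end, for the whole second after the job is handed in: The fingers hold the arm past its click (joint at least 0.65 rad, finger force on it over 2 N, the blade not touching it); the cover stands open (over 1.4 rad); the blade lies flat on the table (origin under 30 mm, tip under 35 mm), still, touching neither the unit nor the fingers (value of joint dancer above 0.65 rad and contact force between the fingers and dancer above 2 N and contact force between pry_tool and dancer below 0.1 N and value of joint cover above 1.4 rad and height (world z) of pry_tool below 0.03 m and height (world z) of blade_tip below 0.035 m and linear speed of pry_tool below 0.02 m/s and contact force between pry_tool and unit below 0.1 N and contact force between pry_tool and the fingers below 0.1 N); the arm keeps its last pose, push and grip.
It fails at once if the screwdriver is moved more than 30 mm (distance of screwdriver from where it was at the start of the episode above 0.03 m).
It fails at once if the reel is moved more than 30 mm (distance of reel from where it was at the start of the episode above 0.03 m).
It fails at once if the oil bottle is moved more than 30 mm (distance of oil from where it was at the start of the episode above 0.03 m).
It also fails if it takes over 64 s, if anything falls off the work surface, if the arm or the gripper's body presses on something with over 40 N, if the wrist force passes 120 N, or if a joint passes its speed limit or range.

## Working session

There is one attempt and no reset: what is moved stays moved. The work goes in short steps, each a Python script; the robot and the scene stay as the last script left them, time stands still between calls to the robot, and variables do not carry over. Pictures are saved under pics/ and viewed, at most 10 in all, crops included, and the job is handed in when it is done.

```bash
ls; mkdir -p pics; cat > h.py <<'E'
import numpy as np, cv2
from bench import env, effector, solver, optics, order
E
python3 - <<'E'
from h import *
for n in ("scene","side"):
    d=optics.get_image(n); cv2.imwrite(f"pics/{n}0.png",d["img"])
    print(n,d["fx"],d["fy"],d["cx"],d["cy"],np.round(d["world_from_camera"],3).tolist(),[k for k in d])
a=cv2.imread("pics/scene0.png");b=cv2.imread("pics/side0.png")
print(env.current_time())
E
```

```text
pics
scene 457.1479212098238 457.1479212098238 255.92614687446581 194.7948541097213 [[0.548, -0.683, 0.484, 1056.67], [0.837, 0.45, -0.312, -264.222], [-0.005, 0.576, 0.818, 1019.599], [0.0, 0.0, 0.0, 1.0]] ['img', 'fx', 'fy', 'cx', 'cy', 'world_from_camera']
side 388.54007007008005 388.54007007008005 248.8227623577049 187.1381080189847 [[0.831, 0.431, -0.351, 194.469], [-0.556, 0.639, -0.532, -424.481], [-0.005, 0.637, 0.771, 808.502], [0.0, 0.0, 0.0, 1.0]] ['img', 'fx', 'fy', 'cx', 'cy', 'world_from_camera']
0.1
```

View pics/scene0.png

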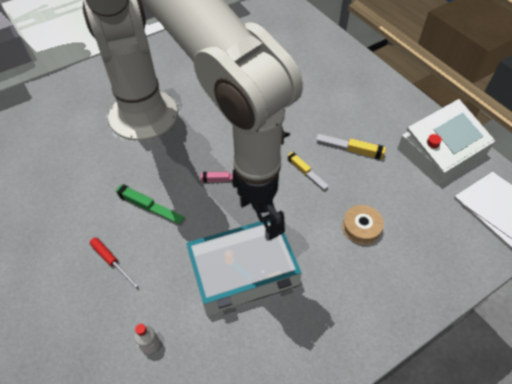

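View pics/side0.png

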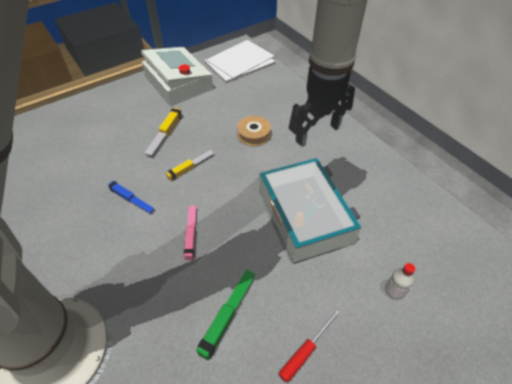

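The small yellow blade is at scene (308,170) and side (190,165). Things that could be confused with it:
- large yellow: scene (352,147), side (164,132)
- pink: scene (218,177), side (190,232)
- green: scene (150,205), side (228,315)
- blue: side (130,197)

The small yellow one fits the description. The unit's cover is at scene (245,262) and side (310,210). The reel, screwdriver and oil bottle are well apart from it.

```bash
cat >> h.py <<'E'
def ray(d,u,v,T=None):
    T=np.array(d["world_from_camera"]) if T is None else T
    r=T[:3,:3]@np.array([(u-d["cx"])/d["fx"],-(v-d["cy"])/d["fy"],-1.]); return T[:3,3],r/np.linalg.norm(r)
def onz(d,u,v,z,T=None):
    o,r=ray(d,u,v,T); return o+r*(z-o[2])/r[2]
def tri(rays):
    A=sum(np.eye(3)-np.outer(r,r) for o,r in rays); b=sum((np.eye(3)-np.outer(r,r))@o for o,r in rays)
    p=np.linalg.solve(A,b); return p, max(np.linalg.norm((np.eye(3)-np.outer(r,r))@(p-o)) for o,r in rays)
def wristT(d):  # call with pose read just before
    T=np.eye(4);T[:3,:3]=np.array(d["R"]);T[:3,3]=d["p"]; return T@np.array(d["tool_from_camera"])
def proj(d,P,T):
    c=np.linalg.inv(T)@np.r_[P,1]; return d["cx"]+d["fx"]*c[0]/-c[2], d["cy"]-d["fy"]*c[1]/-c[2]
def wrist():
    p,R=env.current_tool_pos(),env.current_tool_rot(); d=optics.get_image("wrist"); d["p"]=p;d["R"]=R; return d
E
python3 - <<'E'
from h import *
s=optics.get_image("scene");t=optics.get_image("side")
pts={"tip":((327,188),(213,153)),"hend":((290,155),(169,176)),"c1":((188,238),(262,174)),"c2":((299,266),(358,226)),"c3":((205,300),(294,250)),"oilcap":((141,328),(408,268)),"reel":((364,222),(255,126)),"bigyel":((366,147),(171,121))}
T=lambda a,b:tri([ray(s,*a),ray(t,*b)])
for k,(a,b) in pts.items():
    p,e=T(a,b); print(k,p.round(),round(e,1), 'side z74',onz(t,*b,74).round()[:2],'z12',onz(t,*b,12).round()[:2], 'sc z74',onz(s,*a,74).round()[:2],'z12',onz(s,*a,12).round()[:2])
print('side c',[onz(t,*q,74).round()[:2] for q in((262,174),(317,160),(358,226),(294,250))])
print('scene c',[onz(s,*q,74).round()[:2] for q in((188,238),(290,222),(299,266),(205,300))])
w=wrist(); cv2.imwrite("pics/w0.png",w["img"]); print(w["fx"],w["cx"],w["cy"],np.round(w["tool_from_camera"],2).tolist())
E
```

```text
tip [546. 296.   5.] 1.6 side z74 [515. 232.] z12 [543. 288.] sc z74 [579. 260.] z12 [548. 294.]
hend [398. 278.  13.] 0.2 side z74 [383. 225.] z12 [399. 279.] sc z74 [438. 245.] z12 [398. 278.]
c1 [535. -62. 190.] 71.6 side z74 [580.  99.] z12 [613. 143.] sc z74 [ 513. -107.] z12 [478. -96.]
c2 [717. -25.  33.] 103.4 side z74 [ 670. -151.] z12 [ 710. -128.] sc z74 [717.  70.] z12 [695.  92.]
c3 [589. -93. -85.] 39.4 side z74 [ 512. -119.] z12 [539. -93.] sc z74 [ 671. -150.] z12 [ 645. -142.]
oilcap [ 663. -292.  103.] 0.1 side z74 [ 682. -286.] z12 [ 724. -274.] sc z74 [ 651. -293.] z12 [ 624. -294.]
reel [694. 295.  33.] 0.7 side z74 [668. 258.] z12 [707. 316.] sc z74 [709. 271.] z12 [686. 306.]
bigyel [501. 471.  22.] 1.3 side z74 [481. 410.] z12 [505. 481.] sc z74 [529. 434.] z12 [495. 480.]
side c [array([580.,  99.]), array([727.,  59.]), array([ 670., -151.]), array([ 512., -119.])]
scene c [array([ 513., -107.]), array([610., 121.]), array([717.,  70.]), array([ 671., -150.])]
298.90099670902555 256.005029992075 190.4580936269815 [[0.0, 0.95, 0.31, 79.69], [1.0, -0.0, -0.0, 0.11], [-0.0, 0.31, -0.95, -142.77], [0.0, 0.0, 0.0, 1.0]]
```

```bash
cat >> h.py <<'E'
def down(psi):
    c,s=np.cos(psi),np.sin(psi); return np.array([[c,s,0],[s,-c,0],[0,0,-1.]])
E
python3 - <<'E'
from h import *
print(np.round(env.current_tool_rot(),2).tolist())
ims=[]
def view(p,psi,n):
    env.move_to(p,down(psi)); d=wrist(); cv2.imwrite(f"pics/{n}.png",d["img"]); np.save(f"pics/{n}.npy",np.r_[wristT(d)]); return d
for p,psi,n in [([560,10,330],0,"u1"),([520,-70,330],-.3,"u2"),([430,290,250],0.1,"t1"),([400,270,250],0.1,"t2")]:
    try: view(p,psi,n); print(n,env.current_time())
    except env.IKError as e: print(n,"IK",e)
import os
fs=[f for f in("u1","u2","t1","t2") if os.path.exists(f"pics/{f}.png")]
I=[cv2.resize(cv2.imread(f"pics/{f}.png"),(400,300)) for f in fs]
while len(I)<4:I.append(I[0]*0)
cv2.imwrite("pics/m1.png",np.vstack([np.hstack(I[:2]),np.hstack(I[2:])]))
E
```

```text
[[-0.0, 1.0, -0.0], [1.0, 0.0, 0.0], [0.0, -0.0, -1.0]]
u1 1.6167
u2 2.1167
t1 3.5833
t2 3.9
```

View pics/m1.png

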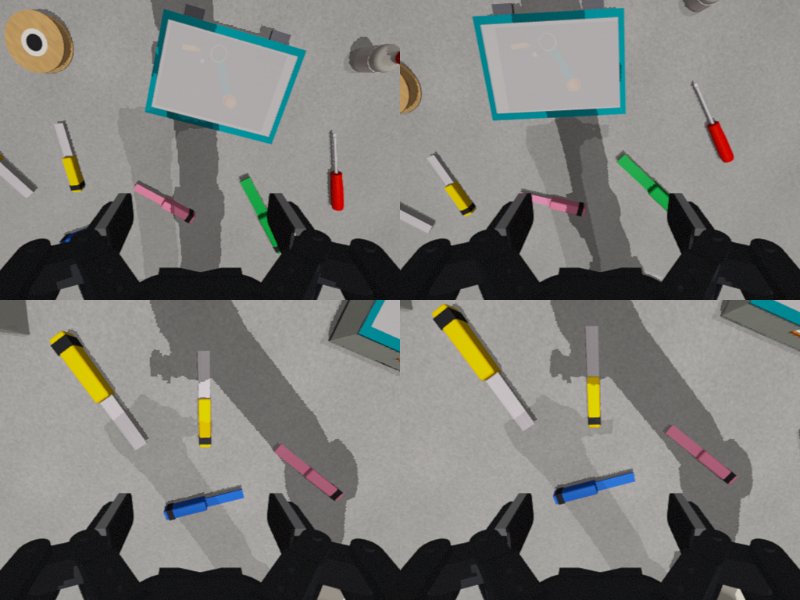

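The mosaic shows:
- **Small yellow blade:** t1 at mosaic (204,400), black band at (205,442), tip at (204,350). It is clearly smaller than the large yellow one at (90,380).
- **Unit:** turned about -0.3 rad, with hinge lugs on the far side. The roller shows through the cover at u1 (229,101) and the pivot at (219,54).

Next is a close crop of the tool, with the unit corners found by segmentation.

```bash
cat > m.py <<'E'
from h import *
K=dict(fx=298.901,fy=298.901,cx=256.005,cy=190.458)
def L(n): return cv2.imread(f"pics/{n}.png"),np.load(f"pics/{n}.npy")
rimc={}
for n in("u1","u2"):
    im,T=L(n); h=cv2.cvtColor(im,cv2.COLOR_BGR2HSV); m=cv2.inRange(h,(85,120,60),(100,255,255))
    c=max(cv2.findContours(m,cv2.RETR_EXTERNAL,cv2.CHAIN_APPROX_NONE)[0],key=cv2.contourArea)
    for z in(74,):
        w=np.array([onz(K,*q,z,T)[:2] for q in c[:,0]],np.float32); r=cv2.minAreaRect(w); print(n,z,np.round(r[0],1),np.round(r[1],1),round(r[2],2))
    hull=cv2.convexHull(c); a=cv2.approxPolyDP(hull,8,True)[:,0]; print(a.tolist())
    a=sorted(a.tolist(),key=lambda q:np.arctan2(*(onz(K,*q,74,T)[:2]-[620,-26])[::-1])); rimc[n]=(T,a)
if all(len(v[1])==4 for v in rimc.values()):
    for i in range(4): print("corner",[np.round(x,1) for x in tri([ray(K,*rimc[n][1][i],rimc[n][0]) for n in rimc])])
cen={}
for n in("t1","t2"):
    im,T=L(n); h=cv2.cvtColor(im,cv2.COLOR_BGR2HSV); m=cv2.inRange(h,(22,140,60),(35,255,255)); m[:,:180]=0
    c=max(cv2.findContours(m,cv2.RETR_EXTERNAL,cv2.CHAIN_APPROX_NONE)[0],key=cv2.contourArea); r=cv2.minAreaRect(c); cen[n]=ray(K,*r[0],T); print(n,r)
    w=np.array([onz(K,*q,24,T)[:2] for q in c[:,0]],np.float32); print(cv2.minAreaRect(w))
print("yellow centre",tri(list(cen.values())))
E
python3 m.py
python3 -c "
import cv2,numpy as np
a=[cv2.resize(cv2.imread(f'pics/{n}.png')[y:y+160,210:310],None,fx=3.6,fy=3.6,interpolation=cv2.INTER_CUBIC) for n,y in(('t1',45),('t2',15))]
cv2.imwrite('pics/crop.png',np.hstack(a))"
```

```text
u1 74 [624.9 -26.9] [229.6 160.2] 75.59
[[210, 12], [391, 65], [347, 183], [186, 143]]
u2 74 [624.9 -26.5] [229.1 160.1] 75.57
[[286, 11], [288, 145], [119, 153], [93, 21]]
corner [array([ 520.2, -117.3,   74.6]), np.float64(0.6)]
corner [array([ 672.3, -156.8,   74.9]), np.float64(0.3)]
corner [array([729.2,  63. ,  76.4]), np.float64(0.0)]
corner [array([576.8, 101.5,  77.7]), np.float64(0.3)]
t1 ((261.4999694824219, 151.0), (49.99999237060547, 14.999998092651367), 90.0)
((442.327392578125, 281.47003173828125), (63.04315948486328, 18.838380813598633), 6.360208511352539)
t2 ((247.41860961914062, 123.98869323730469), (52.30522537231445, 16.075212478637695), 88.45184326171875)
((442.14031982421875, 281.2540588378906), (62.16912078857422, 19.343727111816406), 7.144683361053467)
yellow centre (array([442.76112754, 281.42802333,  21.92695618]), np.float64(0.02882946200859031))
```

View pics/crop.png

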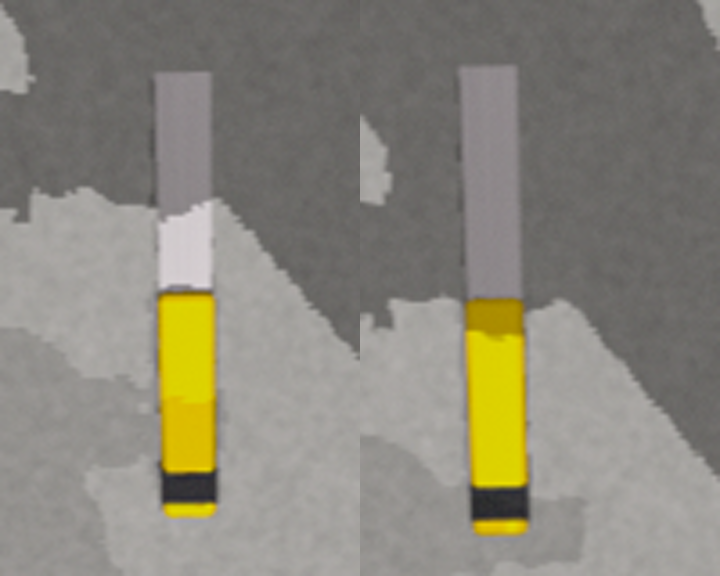

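The crop confirms the choice: yellow handle, black band near the rear, steel blade. In t1 the tip is at (261.1,65.3) and the rear at (262.5,188.3). In t2 they are at (245.8,33.3) and (248.9,163). The unit measures 160x230 at z 75, which matches the text.

```bash
python3 - <<'E'
from h import *
K=dict(fx=298.901,fy=298.901,cx=256.005,cy=190.458)
a,b=np.load("pics/t1.npy"),np.load("pics/t2.npy")
for n,p,q,z in(("tip",(261.1,65.3),(245.8,33.3),12),("rear",(262.5,188.3),(248.9,163),12),("front",(261.9,126.1),(246.9,97.8),24)):
    print(n,tri([ray(K,*p,a),ray(K,*q,b)]),onz(K,*p,z,a),onz(K,*q,z,b))
# IK feasibility
Y=-.2517; c,s=np.cos(Y),np.sin(Y); U=lambda x,y,z:np.array([624.9+c*x-s*y,-26.7+s*x+c*y,z])
print(solver.inverse_kinematics([443,281.5,4],down(.118)))
for th in np.arange(0,1.8,.2):
    x=80-125*np.cos(th); z=70+125*np.sin(th)-5
    j=solver.inverse_kinematics(U(x-110,0,z-10),down(Y)); print(round(th,1),None if j is None else np.round(j,2))
for q in(0,.4,.85):
    P=[45-85*np.cos(.5-q),15-85*np.sin(.5-q)-21,33]
    for k in(Y,Y+np.pi/2,Y-np.pi/2):
        j=solver.inverse_kinematics(U(*P),down(k)); print(q,None if j is None else np.round(j,2))
E
```

```text
tip (array([541.67432518, 292.10075602,  19.88022474]), np.float64(0.03302334578684667)) [542.33446679 291.99754999  12.        ] [542.95768194 292.48246388  12.        ]
rear (array([395.71013792, 275.30556585,  26.90247542]), np.float64(0.03039104426789528)) [390.98755927 274.50361285  12.        ] [392.29678437 275.27710946  12.        ]
front (array([473.26631481, 284.42471258,  23.45288762]), np.float64(0.3644930679381253)) [473.52772065 284.14046213  24.        ] [473.07214726 284.71280784  24.        ]
[-0.35679901  0.61469744 -0.32156873  2.000536    0.34034959  0.57761366
 -2.36371812]
0.0 [ 0.07  0.44 -0.18  2.11  0.14  0.6  -2.03]
0.2 [ 0.08  0.4  -0.18  2.1   0.12  0.66 -2.01]
0.4 [ 0.08  0.37 -0.19  2.07  0.1   0.72 -1.99]
0.6 [ 0.09  0.35 -0.19  2.03  0.09  0.77 -1.97]
0.8 [ 0.1   0.34 -0.18  1.98  0.08  0.83 -1.95]
1.0 [ 0.1   0.35 -0.18  1.92  0.08  0.88 -1.94]
1.2 [ 0.11  0.37 -0.17  1.86  0.08  0.92 -1.93]
1.4 [ 0.11  0.4  -0.17  1.8   0.08  0.95 -1.91]
1.6 [ 0.11  0.44 -0.16  1.74  0.08  0.97 -1.9 ]
0 [ 0.16  0.62 -0.12  1.84  0.11  0.68 -1.85]
0 [ 0.32  0.64 -0.33  1.84  0.3   0.71 -0.43]
0 [-0.7   0.99  1.13  1.87 -1.07  1.04 -2.49]
0.4 [ 0.11  0.62 -0.14  1.85  0.12  0.68 -1.92]
0.4 [ 0.27  0.64 -0.34  1.85  0.31  0.71 -0.5 ]
0.4 [-0.76  0.99  1.13  1.88 -1.07  1.03 -2.54]
0.85 [ 0.06  0.63 -0.15  1.82  0.14  0.7  -1.99]
0.85 [ 0.22  0.66 -0.36  1.81  0.33  0.73 -0.57]
0.85 [-0.88  1.22  1.35  1.85 -1.28  1.27 -2.51]
```

```bash
python3 - <<'E'
from h import *
psi=.115; g=np.array([433.2,279.9])+5*np.array([np.cos(psi),np.sin(psi)])
env.move_to([*g,110],down(psi)); effector.move_gripper(60,80)
print("hit",env.move_straight([*g,3],None,100,8),env.current_tool_pos())
effector.move_gripper(0,80); print(env.current_opening(),env.current_grip_force(),env.current_tool_pos())
env.move_straight([*g,180],None,200); env.dwell(.2)
print(env.current_opening(),env.current_contact_force(),env.current_time())
d=wrist(); cv2.imwrite("pics/h1.png",d["img"]); np.save("pics/h1.npy",wristT(d))
E
```

```text
hit False [438.64903597 280.86839585   3.58158253]
18.550124538455318 78.9457905292511 [438.56743034 280.76060155   3.72727751]
18.40047216885768 [-0.05819596  0.56311843 -0.65444851] 7.8083
```

View pics/h1.png

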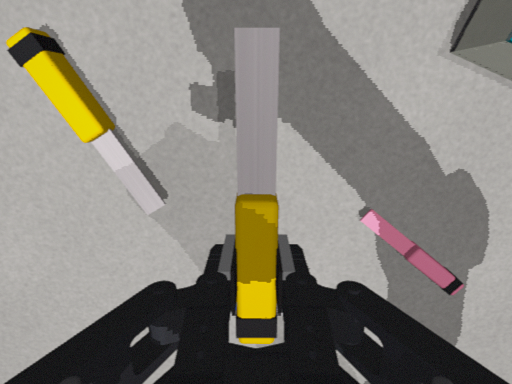

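The blade is held straight, with its tip at pixel (257,28) and the handle between the pads. I'll check that against the grasp model (tip 105 ahead of and 8.3 above the TCP).

```bash
cat >> h.py <<'E'
Y=-.2517; U=lambda x,y,z:np.array([624.9+np.cos(Y)*x-np.sin(Y)*y,-26.7+np.sin(Y)*x+np.cos(Y)*y,z])
E
python3 - <<'E'
from h import *
K=dict(fx=298.901,fy=298.901,cx=256.005,cy=190.458); T=np.load("pics/h1.npy")
p=env.current_tool_pos();R=env.current_tool_rot()
w=onz(K,257,28,p[2]+8.3,T); print(R.T@(w-p))
X=105
# tip in front of notch at blade height z 63 -> TCP z 54.7
env.move_to(U(-80-40-X,0,140),down(Y)); env.move_straight(U(-80-40-X,0,54.5),None,200)
s=optics.get_image("scene");t=optics.get_image("side");cv2.imwrite("pics/s1.png",s["img"]);cv2.imwrite("pics/d1.png",t["img"])
d=wrist();tip=R=None
print(env.current_time(),env.current_tool_pos()-U(-225,0,54.5))
tipw=U(-120,0,63)
def pj(q,P): return np.round(proj(q,P,np.array(q["world_from_camera"])))
a,b=pj(s,tipw),pj(t,tipw);print(a,b)
def cr(q,c):
    x,y=int(c[0])-60,int(c[1])-60; o=cv2.resize(q["img"][max(y,0):y+120,x:x+120],(390,390)); return o
cv2.imwrite("pics/c2.png",np.hstack([cr(s,a),cr(t,b)]))
E
```

```text
[104.61773164   1.17164003  -8.50280626]
9.5833 [1.44805147 0.51592623 1.23429013]
[227. 218.] [260. 215.]
```

View pics/c2.png

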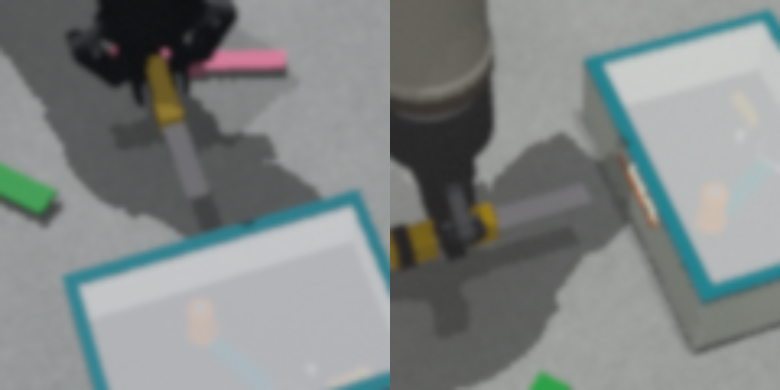

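The tip sits where predicted in both views (crop centres), level with the notch. Next I'll insert it, lever the cover and swing it open.

```bash
python3 - <<'E'
from h import *
X=105
print("hit",env.move_straight(U(-45-X,0,54.),None,100,10),env.current_tool_pos()-U(-150,0,54),env.current_contact_force())
r=125
for th in np.arange(.0,1.73,.12):
    env.move_straight(U(80-r*np.cos(th)-X,0,70+r*np.sin(th)-8.5),None,90)
    print(round(th,2),np.round(env.current_contact_force(),1),round(env.current_time(),1))
t=optics.get_image("side");s=optics.get_image("scene")
cv2.imwrite("pics/o1.png",np.hstack([cv2.resize(q["img"],(400,300)) for q in(t,s)]))
E
```

```text
hit False [-0.92019615  0.11116568 -0.19342213] [ 0.27651351  0.45083857 -1.24195864]
0.0 [-0.1 -0.5 -1. ] 10.7
0.12 [ 0.   1.2 -0.8] 11.1
0.24 [ 0.1 -0.6 -0.7] 11.4
0.36 [-0.1 -0.2 -1. ] 11.7
0.48 [-0.8  1.1 -0.8] 12.0
0.6 [ 0.3 -0.5 -0.4] 12.3
0.72 [ 0.6 -0.1 -1. ] 12.6
0.84 [-0.3  0.5 -1.6] 12.9
0.96 [-0.4  0.8 -0.8] 13.3
1.08 [-0.7  0.6 -0.1] 13.6
1.2 [-0.  -1.  -0.3] 13.9
1.32 [-0.7 -0.5 -1.6] 14.2
1.44 [-0.4  0.3  0.1] 14.5
1.56 [-0.2 -0.2 -0.6] 14.8
1.68 [-0.5  0.3 -1.1] 15.2
```

View pics/o1.png

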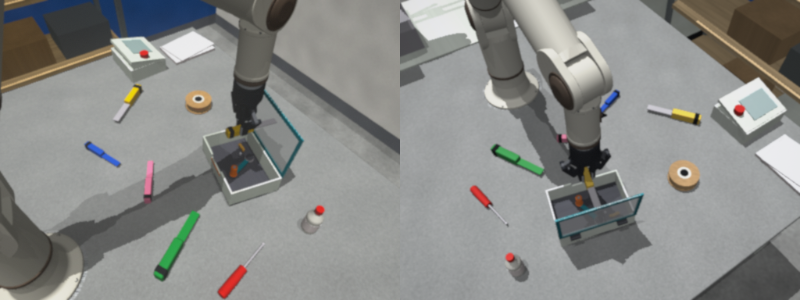

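The cover stands a little past vertical (side (285,125)) and the blade is free behind it. I'll back out and lay the blade down where it came from.

```bash
python3 - <<'E'
from h import *
p=env.current_tool_pos(); 
env.move_straight(U(-150,0,p[2]),None,200)
psi=.115; g=np.array([433.2,279.9])+5*np.array([np.cos(psi),np.sin(psi)])
env.move_to([*g,110],down(psi))
env.move_straight([*g,25],None,150); print("hit",env.move_straight([*g,2.5],None,40,4),env.current_tool_pos())
effector.move_gripper(60); print(env.current_opening(),env.current_contact_force())
env.move_straight([*g,180],None,200)
s=optics.get_image("scene");t=optics.get_image("side")
cv2.imwrite("pics/s3.png",s["img"]);cv2.imwrite("pics/d3.png",t["img"])
# expected cover outlines at several angles for overlay
import itertools
for q in(t,s):
    for th,c in((1.4,(0,0,255)),(1.6,(0,255,0)),(1.75,(255,0,255))):
        P=[U(80,-115,70),U(80-160*np.cos(th),-115,70+160*np.sin(th)),U(80-160*np.cos(th),115,70+160*np.sin(th)),U(80,115,70)]
        pts=np.array([proj(q,x,np.array(q["world_from_camera"])) for x in P]).round().astype(int)
        cv2.polylines(q["img"],[pts],False,c,1)
a=cv2.resize(t["img"][60:300,150:410],None,fx=1.53,fy=1.53);b=cv2.resize(s["img"][120:360,130:390],None,fx=1.53,fy=1.53)
cv2.imwrite("pics/o2.png",np.hstack([a,b])); print(env.current_time())
d=wrist();cv2.imwrite("pics/w3.png",d["img"])
E
```

```text
hit True [438.03397133 280.25579633   3.72961169]
59.899462121547565 [-0.34482756  0.3567766  -0.51474048]
20.0583
```

View pics/o2.png

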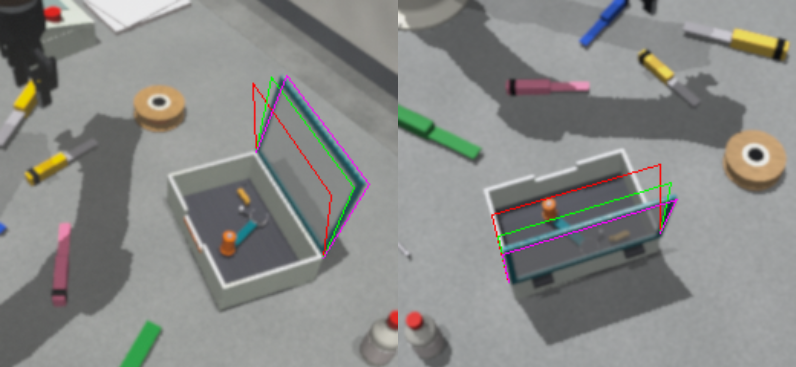

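The cover lies at about 1.7 rad, matching the magenta overlay. The blade lies flat at crop (668,75), and the roller is at rest at (228,242) left and (548,210) right. I'll check the roller with both views, then approach it with closed fingers.

```bash
python3 - <<'E'
from h import *
s=optics.get_image("scene");t=optics.get_image("side");R=[]
for q in(s,t):
    h=cv2.cvtColor(q["img"],cv2.COLOR_BGR2HSV); m=cv2.inRange(h,(5,150,90),(16,255,255))
    u,v=proj(q,U(-30,-26,40),np.array(q["world_from_camera"])); k=m*0; cv2.circle(k,(int(u),int(v)),16,255,-1); M=cv2.moments(m&k,True)
    c=(M["m10"]/M["m00"],M["m01"]/M["m00"]); print(np.round((u,v)),np.round(c,1)); R.append(ray(q,*c))
print(tri(R),U(-29.6,-25.7,40))
effector.move_gripper(0,60); D=down(Y+np.pi/2)
env.move_to(U(-31,-66,150),D); env.move_straight(U(-31,-66,34),None,150)
f0=env.current_contact_force(); print(f0,env.current_tool_pos()-U(-31,-66,34))
print("hit",env.move_straight(U(-31,-36,34),None,40,3.5))
env.dwell(.2);c,sn=np.cos(Y),np.sin(Y);p=env.current_tool_pos();d=p-U(0,0,0);print("unit xy",c*d[0]+sn*d[1],-sn*d[0]+c*d[1],p[2],env.current_contact_force()-f0,env.current_time())
E
```

```text
[228. 256.] [228.5 257.7]
[299. 219.] [298.6 219.5]
(array([591.04415646, -43.01319126,  32.93345543]), np.float64(1.2805846768228255)) [589.83207879 -44.21830192  40.        ]
[ 0.20880258 -1.45366142  0.71948815] [0.86090176 0.22401849 0.80142212]
hit True
unit xy -31.967333284561164 -46.20236521206113 33.326518777548735 [-0.26855107  1.18547942 -0.44808975] 24.1
```

```bash
python3 - <<'E'
from h import *
f0=np.array([.2,-.8,.5]);c,sn=np.cos(Y),np.sin(Y)
for q in np.arange(.05,.91,.085):
    a=.5-q; env.move_straight(U(45-85*np.cos(a),15-85*np.sin(a)-20.5,34),None,60)
    f=env.current_contact_force()-f0; d=env.current_tool_pos()-U(0,0,0)
    print(round(q,2),"f_unit",np.round([c*f[0]+sn*f[1],-sn*f[0]+c*f[1],f[2]],1),"y",round(-sn*d[0]+c*d[1],1))
env.dwell(.5)
f=env.current_contact_force()-f0;print(np.round([c*f[0]+sn*f[1],-sn*f[0]+c*f[1],f[2]],1),env.current_time())
t=optics.get_image("side");s=optics.get_image("scene")
a=cv2.resize(t["img"][60:300,150:410],None,fx=1.53,fy=1.53);b=cv2.resize(s["img"][160:320,150:323],(398,367))
cv2.imwrite("pics/f1.png",np.hstack([a,b]))
E
```

```text
0.05 f_unit [-1.3 -5.5  1.1] y -45.0
0.14 f_unit [-4.1 -7.1  2.4] y -38.8
0.22 f_unit [-4.2 -5.7  3.4] y -32.1
0.3 f_unit [-5.1 -6.6  1.4] y -25.1
0.39 f_unit [-4.9 -7.1  1.1] y -17.9
0.48 f_unit [-6.2 -8.1 -0. ] y -11.4
0.56 f_unit [-4.4 -5.5 -1.7] y -3.8
0.65 f_unit [-5.2 -4.2 -2.7] y 4.2
0.73 f_unit [-2.4 -3.2 -2.2] y 11.6
0.82 f_unit [-4.  -6.7 -1.4] y 17.7
0.9 f_unit [-3.2 -5.9 -2.8] y 24.1
[-3.9 -6.2 -1.9] 27.5167
```

View pics/f1.png

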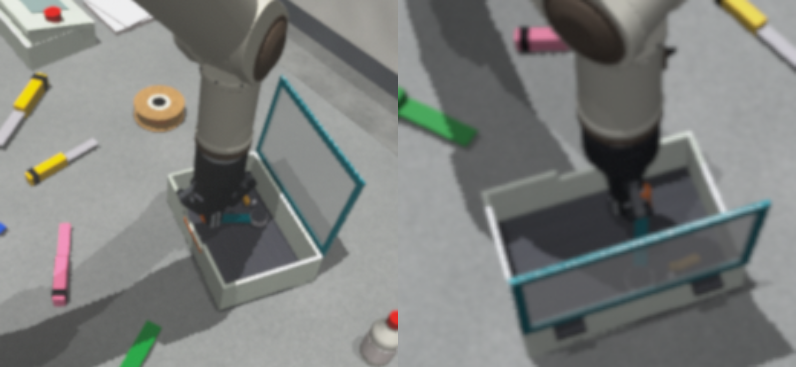

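The roller (right crop (648,192)) is held against the fingers with about 6 N on its +y side. That puts the arm at roughly q 0.86. The force dipped at the click and rose again after it. The cover is open and the blade lies flat on the table, well clear.

```bash
python3 -c "
from h import *
print(order.sign_off(), env.current_time())"
```

```text
the job is handed in; nothing more can be done
the job is handed in; nothing more can be done
```

The job is handed in, with no verdict shown: by my measurements the cover was levered open to about 1.7 rad, the blade laid flat clear of the unit, and the sprung arm held past its click at about 0.86 rad with roughly 6 N.

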